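Free the games-room carousel and hold the ball-lidded jar at the front

TASK

Swing the carousel's lock handle round from locked to fully unlocked and leave it there. Then take the carousel by its upright steel post and turn it until the jar with the ball on its lid stands squarely at the brass front pointer, and finish while still holding the post, keeping the carousel still there against its return spring. Keep all the jars standing in their wells and leave everything else on the counter where it is.

Things in the scene. Friction and masses are not known exactly. Their poses are not given: they have to be found in the camera images.
- stand: fixed dark wooden board under the carousel, 270 x 345 x 14, flat on the table (all sizes in mm). Origin on the work surface under the carousel's axis; -x of its frame points to the front pointer, +y to the lock. A light-wood turntable, diameter 224, deck 40 above the work surface, has six places 60 degrees apart at radius 85: five jar wells (collars 10 high) and the turning post. Hub 30 high, 28 wide.
- axis (a point): point on the carousel's vertical axis, 40 above the work surface (deck height).
- front (a point): the brass front pointer, a small diamond-shaped stud 12 high on the board's front edge, this point on its top, 135 from the axis. The marked jar is at the front when its centre lies on the line from the axis to this point, on the pointer's side.
- carousel: the turntable with its post. Origin on the axis, 24 above the work surface. Its yaw equals the board's at the parked start, where it rests on a stop; it turns only counter-clockwise seen from above, by up to 3.6 rad. While locked, a pawl stops it within 0.05 rad. A return spring always drives it back (0.12 N m at the start, 0.25 after 3 rad; damping 0.15 N m per rad/s): let go, it turns back.
- post_top (a point): centre of the top of the turning post, the carousel's handle: bare upright steel rod fixed on the turntable 85 from the axis, diameter 14, 118 high above the deck, top 158 above the work surface, foot collar 26 wide. Taller than the jars; those beside it leave 53 clear. At the start it stands 60 degrees counter-clockwise (from above) from the front direction.
- lock (a joint): lock handle angle in rad, counter-clockwise seen from above: 0 locked (start), 1.57 unlocked, both against end stops. A stiff pivot (0.08 N m friction) and a spring detent near each end (clicks over at about 0.25 and 1.32, some 0.04 N m more) keep it there. Its upright grip turns with it.
- lock_grip (a point): on the lock handle's upright black grip, a round bar 16 in diameter on the end of a flat arm, 50 from the lock's pivot. The grip's top is 121 above the work surface; this point is on its centre line exactly at the top. It swings level about lock_hinge.
- lock_hinge (a point): on the lock's vertical pivot, 26 above the work surface, at the left edge of the turntable (145 from the axis).
- knob_jar: the marked jar: glass with steel lid, diameter 50, the only one with a 30 mm steel ball on a short stem on its lid, 109 high in all (top 149 above the table). Stands loose in one of the three wells 60, 120 or 180 degrees clockwise (seen from above) from the front and rides round with the turntable. Origin at the centre of its underside, on the deck. 0.14 to 0.28 kg.
- jar_a: plain lidded glass jar like the marked one but with a flat lid and no ball, diameter 50, height 70; in one of the same three wells. Origin at the centre of its underside. Leave it standing in its well.
- jar_b: plain lidded glass jar like the marked one but with a flat lid and no ball, diameter 50, height 70; in one of the same three wells. Origin at the centre of its underside. Leave it standing in its well.
- jar_c: plain lidded glass jar like the marked one but with a flat lid and no ball, diameter 50, height 70; at the front at the start. Origin at the centre of its underside. Leave it standing in its well.
- jar_d: plain lidded glass jar like the marked one but with a flat lid and no ball, diameter 50, height 70; 120 degrees counter-clockwise from the front at the start. Origin at the centre of its underside. Leave it standing in its well.
- chalk: blue cue-chalk cube, 22 x 22 x 20, on the board's front right corner. Origin under its centre. Leave alone.
- tip_tin: small steel tin, diameter 36, 30 high, on the board's far left corner. Origin under its centre. Leave alone.
- mug: white mug, diameter 80, 90 high, left of the carousel. Origin under its centre. Leave alone.
- soda: amber glass bottle, diameter 62, 200 high, to the right. Origin under its centre. Leave alone.
- dart_cup: wooden cup of darts, diameter 76, 180 high with the flights, to the right and further out. Origin under its centre. Leave alone.
- score_pad: white paper pad 100 x 150 x 12, left and near the robot. Origin under its centre. Leave alone.

How it is judged:
On the way, in this order (a step that is already met when the one before it is completed fails the run):
1. the lock handle is swung to fully unlocked (value of joint lock above 1.35 rad), for 0.2 s.
2. the ball-lidded jar stands at the front pointer, the carousel held still by the fingers (y of knob_jar in the frame of stand between -0.012 and 0.012 m and x of knob_jar in the frame of stand below -0.07 m and angular speed of carousel below 0.06 rad/s and contact force between the fingers and carousel above 0.5 N), for 0.3 s.
At the end, for the whole second after the job is handed in: The ball-lidded jar's centre is within 12 mm of the axis-to-pointer line, on the pointer's side; the carousel turns at under 0.06 rad/s, the fingers bear on it (its post) with over 0.5 N; the lock handle is beyond 1.35 rad; all five jars are upright within 0.15 rad (all of step 2 and value of joint lock above 1.35 rad and angle between each of knob_jar, jar_a, jar_b, jar_c, jar_d's own z axis and vertical below 0.15 rad); the arm keeps its last pose, push and grip.
It fails at once if a jar is tipped or lifted out of its well (angle between any of knob_jar, jar_a, jar_b, jar_c, jar_d's own z axis and vertical above 0.4 rad or height (world z) of any of knob_jar, jar_a, jar_b, jar_c, jar_d above 0.055 m or height (world z) of any of knob_jar, jar_a, jar_b, jar_c, jar_d below 0.03 m).
It fails at once if something else on the counter is moved by more than 30 mm (distance of any of chalk, tip_tin, mug, soda, dart_cup, score_pad from where it was at the start of the episode above 0.03 m).
It also fails if it takes over 67 s, if anything falls off the work surface, if the arm or the gripper's body presses on something with over 40 N, if the wrist force passes 120 N, or if a joint passes its speed limit or range.

ROBOT

A 6-joint arm with a two-finger parallel gripper is mounted at the origin on the work surface. World frame = base frame: x ahead of the robot, y to its left, z up, the work surface at z = 0. Lengths are in m, angles in rad, forces in N, time in s.
With the tool pointing down it reaches from about 0.325 to 0.85 m from the base axis. Payload 4.4 kg.
Tool frame: the origin (TCP) lies midway between the tips of the shut fingers; the grasp point (between the pads) lies 19 mm behind it; z points along the fingers, y is the line along which they close (so a half turn about z gives the same grasp; the last joint's range is limited). The gripper opens to 94 mm and grips with 3 to 60 N. Pads are 16 mm wide; open, the fingers measure 119 mm over their backs; the gripper's body (75 mm by 177 mm) begins 78 mm behind the grasp point.
Start: joints at [-0.15, 0.207, 1.542, -0, 1.393, -0.15], TCP at [0.575, -0, 0.205] pointing down, gripper open.
Joint ranges: [-2.73, 2.73], [-0.86, 2.22], [0.23, 2.46], [-1.11, 4.25], [0.08, 2.63], [-2.82, 2.82]. Speed limits (rad/s): [2.79, 2.79, 3.14, 3.14, 3.14, 3.14].

INTERFACE

Orientations are given as a unit quaternion [w, x, y, z].
In Python, from station import env gives the robot as it stands. The module is installed in compiled form; this text tells all that it offers. Calls block until the motion is done:
- env.goto(position, orientation): joint-space move of the TCP to a pose.
- env.movel(position, rotation=None, max_speed=0.15, max_force=None): straight line of the TCP; rotation=None keeps the orientation; max_speed is the mean speed in m/s. With max_force (N) it stops when the force on the tool has changed by that much, and returns True; else False.
- env.goto_joints(angles): joint-space move.
- env.move_gripper(opening, squeeze=None): opening from 0.0 (shut) to 1.0 (fully open); squeeze is the grip in N (None keeps the last); returns when the fingers have stopped.
- env.wait(seconds).
- env.inverse_kinematics(position, orientation): joint angles nearest the present ones, or None.
- env.get_image(name): name is "scene" or "side" or "wrist"; returns the picture (400x640x3 uint8, blue, green, red); there is no depth.
- env.get_calibration(name): a dict with "fovy" (degrees; the focal length in pixels is half the picture's height over the tangent of half this angle, whatever the lens; pixels are square), "cx", "cy" (the principal point, pixels), "R" (3x3) and "t" (3): a world point X has camera coordinates R X + t. Camera axes: x right, y down, z forward; pixel columns grow to the right and rows downward; lengths in m; the calibration is good to about 2 mm. A picture is of the moment at which its call begins: read the wrist's pose just before it. get_calibration takes no time and is no camera call; for the wrist camera it gives the pose at the moment of the call.
A pose or a line that the arm cannot do raises env.Unreachable and nothing moves.
- env.job_done(): hands the job in; it is judged then, once.
Readings, each from a call of its own:
- env.current_time_s(): time.
- env.current_q(): joint angles.
- env.current_qd(): joint speeds.
- env.current_tau(): joint torques, N m.
- env.current_tcp_pos(): TCP position.
- env.current_eef_rot(): TCP orientation.
- env.current_ft_force(): force on the tool from outside, world axes, zero at the start.
- env.current_moment(): the same for the moment, N m.
- env.current_opening(): opening from 0.0 (shut) to 1.0 (fully open).
- env.current_grip_force(): force on a finger pad.
Only numpy, scipy, OpenCV 4.12 (cv2) and the standard library are available. Lean on these libraries where they do the work, as an engineer would, in place of code of your own. Each camera call takes 0.05 s, during which the arm holds its last target. There are 200 camera calls.

## Working session

There is one attempt and no reset: what is moved stays moved. The work goes in short steps, each a Python script; the robot and the scene stay as the last script left them, time stands still between calls to the robot, and variables do not carry over. Pictures are saved under pics/ and viewed, at most 10 in all, crops included, and the job is handed in when it is done.

```bash
mkdir -p pics
python3 - <<'E'
from station import env
import cv2
for n in("scene","side"):
    cv2.imwrite(f"pics/{n}0.png",env.get_image(n)); c=env.get_calibration(n); print(n,c)
E
```

```text
scene {'fovy': 57.56435898157237, 'cx': 318.5346088743739, 'cy': 202.794172366672, 'R': array([[-0.11975444,  0.99273854, -0.0113608 ],
       [ 0.76631785,  0.08515383, -0.63679335],
       [-0.63120189, -0.08496481, -0.77095082]]), 't': array([ 0.05973342, -0.3333409 ,  1.3791943 ])}
side {'fovy': 53.542887212847326, 'cx': 324.4556175981936, 'cy': 198.23498349744534, 'R': array([[ 0.71998325, -0.69378249,  0.01702863],
       [-0.47093528, -0.50644898, -0.72230837],
       [ 0.50974904,  0.51203055, -0.69136144]]), 't': array([-0.40011478,  0.34758103,  1.16202067])}
```

View pics/scene0.png

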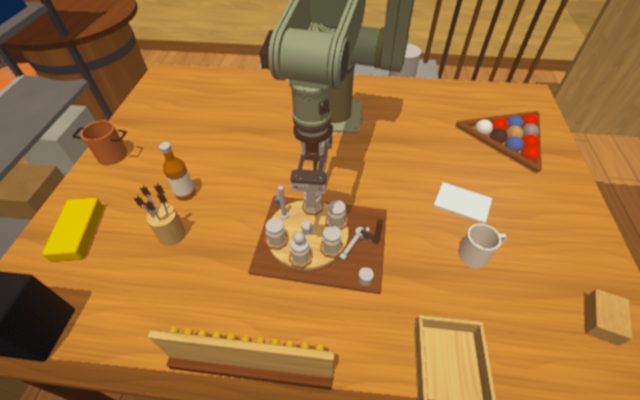

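View pics/side0.png

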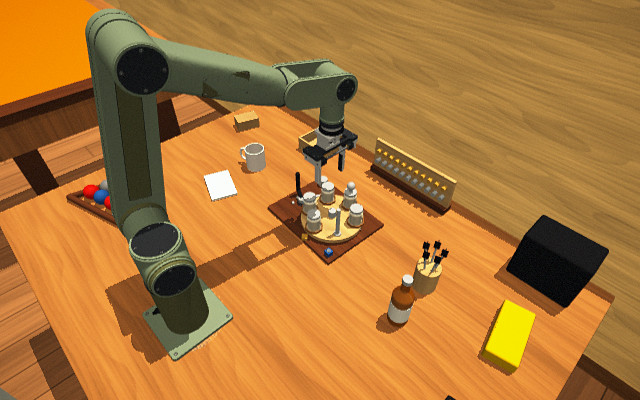

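Run:
```python
import cv2
a=cv2.imread("pics/scene0.png")[170:300,235:400]; cv2.imwrite("pics/c1.png",cv2.resize(a,None,fx=4.5,fy=4.5,interpolation=cv2.INTER_CUBIC))
a=cv2.imread("pics/side0.png")[160:270,260:390]; cv2.imwrite("pics/c2.png",cv2.resize(a,None,fx=5,fy=5,interpolation=cv2.INTER_CUBIC))
```

```text
(no output)
```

View pics/c1.png

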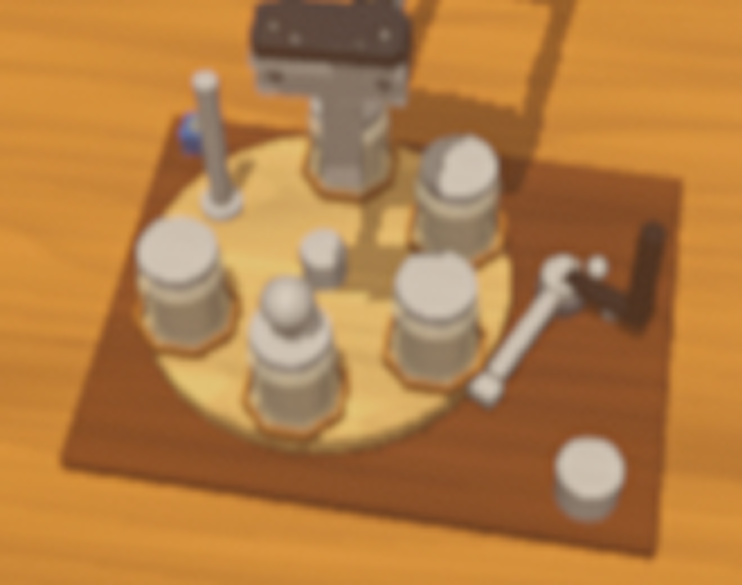

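View pics/c2.png

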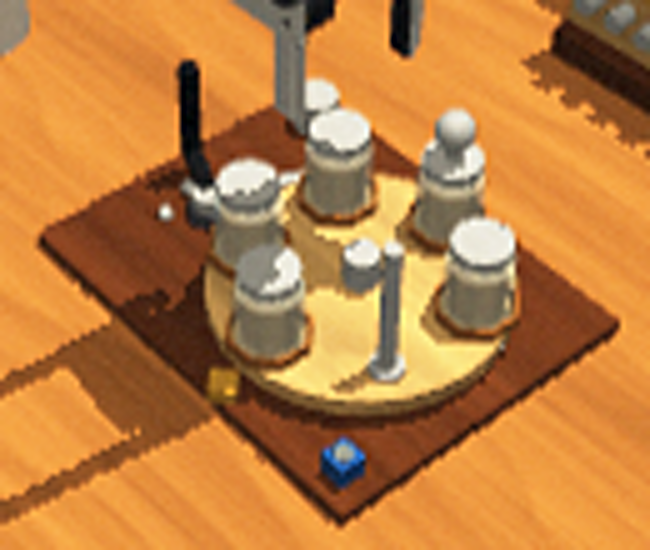

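```bash
cat > h.py <<'E'
from station import env
import numpy as np
from scipy.optimize import least_squares
def ray(n,u,v,c=None):
    c=c or env.get_calibration(n); f=200/np.tan(np.radians(c["fovy"]/2))
    R=np.array(c["R"]); return -R.T@c["t"], R.T@np.array([(u-c["cx"])/f,(v-c["cy"])/f,1])
def at(n,u,v,z,c=None):
    o,d=ray(n,u,v,c); return o+d*(z-o[2])/d[2]
def R3(yaw): # tool down, tool y axis along angle yaw ; quat
    from scipy.spatial.transform import Rotation as Ro
    y=np.array([np.cos(yaw),np.sin(yaw),0]); z=np.array([0,0,-1.]); x=np.cross(y,z)
    q=Ro.from_matrix(np.c_[x,y,z]).as_quat(); return np.r_[q[3],q[:3]]
E
python3 - <<'E'
from h import *
np.set_printoptions(precision=4,suppress=True)
s=lambda u,v:("scene",235+(u+.5)/4.5-.5,170+(v+.5)/4.5-.5)
d=lambda u,v:("side",260+(u+.5)/5-.5,160+(v+.5)/5-.5)
for n,a,b,z in [("post",(204,78),(394,250),.158),("grip",(653,228),(189,65),.121),("pivot",(562,268),(203,200),.035),("hub",(325,240),(362,250),.07),("ball",(288,305),(456,130),.134),("pointer",None,(222,380),.026),
  ("b1",(682,180),(42,240),.014),("b2",(175,118),(341,522),.014),("b3",(63,462),(617,325),.014),("b4",(655,552),None,.014)]:
    print(n,at(*s(*a),z) if a else "",at(*d(*b),z) if b else "")
print(env.current_tcp_pos(),env.current_eef_rot(),R3(np.pi/2),env.get_calibration("wrist"))
E
```

```text
post [ 0.5237 -0.095   0.158 ] [ 0.5216 -0.0959  0.158 ]
grip [0.5743 0.1645 0.121 ] [0.5744 0.1655 0.121 ]
pivot [0.5452 0.1191 0.035 ] [0.5448 0.1198 0.035 ]
hub [ 0.5657 -0.0225  0.07  ] [ 0.5696 -0.0221  0.07  ]
ball [ 0.6565 -0.0271  0.134 ] [ 0.6552 -0.0266  0.134 ]
pointer  [ 0.4425 -0.0156  0.026 ]
b1 [0.4511 0.1941 0.014 ] [0.443  0.1857 0.014 ]
b2 [ 0.4352 -0.1453  0.014 ] [ 0.4246 -0.1514  0.014 ]
b3 [ 0.6985 -0.1578  0.014 ] [ 0.6905 -0.1623  0.014 ]
b4 [0.7157 0.18   0.014 ] 
[0.5743 0.0001 0.2044] [-0.0008  0.7071  0.7071 -0.0006] [0. 0. 1. 0.] {'fovy': 68.78925812420844, 'cx': 322.45128905971455, 'cy': 201.10572721177837, 'R': array([[ 1.    ,  0.0007, -0.0023],
       [ 0.0012, -0.9692,  0.2462],
       [-0.0021, -0.2462, -0.9692]]), 't': array([-0.5745, -0.0259,  0.3912])}
```

```bash
cat >> h.py <<'E'
H=np.array([.5475,.1215]); A=np.array([.5685,-.0228]); YAW=np.radians(-2.9)
def arc(C,r,a): return np.array([C[0]+r*np.cos(a),C[1]+r*np.sin(a)])
E
python3 - <<'E'
from h import *
np.set_printoptions(precision=3,suppress=True)
print(env.current_time_s())
D=np.radians
for a in (57,102,147): print("lock",a,env.inverse_kinematics([*arc(H,.05,D(a)),.077],R3(D(a-90))))
for off in (90,-90):
  for a in (237,327,417): print(off,a,env.inverse_kinematics([*arc(A,.085,D(a)),.126],R3(D(a+off))))
g=np.array([.5744,.165])
env.goto([*g,.22],R3(D(-33)))
print("hit",env.movel([*g,.078],max_speed=.1,max_force=8),env.current_tcp_pos())
env.move_gripper(0,15); print(env.current_opening(),env.current_grip_force(),env.current_ft_force(),env.current_time_s())
import cv2; cv2.imwrite("pics/w1.png",env.get_image("wrist"))
E
```

```text
0.1
lock 57 [ 0.132  0.385  1.597 -0.     1.16   0.708]
lock 102 [ 0.154  0.32   1.685 -0.     1.136 -0.056]
lock 147 [ 0.122  0.251  1.776 -0.     1.114 -0.873]
90 237 [-0.341  0.194  1.731 -0.     1.217  0.235]
90 327 [-0.242  0.418  1.438 -0.     1.286 -1.237]
90 417 [-0.062  0.365  1.511 -0.     1.266 -2.627]
-90 237 None
-90 327 [-0.242  0.418  1.438 -0.     1.286  1.905]
-90 417 [-0.062  0.365  1.511 -0.     1.266  0.514]
hit False [0.575 0.165 0.079]
0.16989325670337282 15.000209659337997 [-1.482  1.147  0.606] 3.675
```

View pics/w1.png

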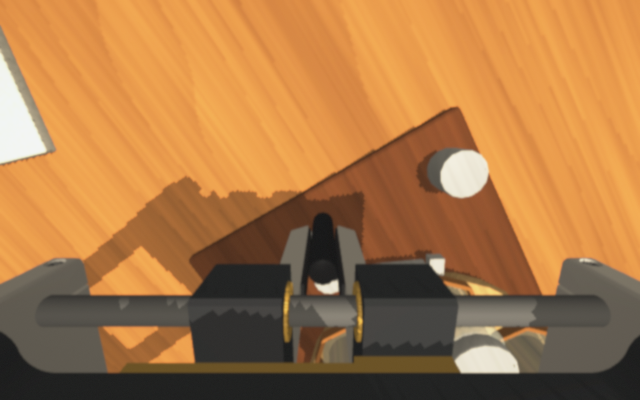

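The wrist view shows the black bar between the pads at (322,270), and the opening of 16 mm matches its diameter. Next I swing it.

Run:
```python
from h import *
np.set_printoptions(precision=2,suppress=True)
D=np.radians
for a in range(66,148,9):
    a=min(a,147)
    env.movel([*arc(H,.05,D(a)),.078],R3(D(a-90)),max_speed=.06)
    print(a,env.current_ft_force(),env.current_opening())
env.wait(.3); p=env.current_tcp_pos(); print(p,np.degrees(np.arctan2(p[1]-H[1],p[0]-H[0])),env.current_ft_force(),env.current_time_s())
```

```text
66 [ 1.24  1.19 -1.89] 0.16814021314401967
75 [ 1.55 -0.53  0.04] 0.16612329345810925
84 [ 1.47 -2.93  0.24] 0.16804148515775938
93 [ 1.91 -5.87  0.25] 0.16452758592841343
102 [ 1.51 -5.5  -0.89] 0.1633228929004692
111 [ 2.94 -6.58 -1.6 ] 0.16508737365207105
120 [ 3.   -6.55 -3.26] 0.164255835954627
129 [ 4.37 -5.37 -4.87] 0.1690632696056595
138 [ 5.1  -3.74 -4.42] 0.16529621225162297
147 [ 5.28 -4.86 -4.23] 0.16917403650206367
[0.51 0.15 0.08] 146.6873563624255 [ 5.24 -3.85 -5.08] 7.1083
```

Run:
```python
from h import *
import cv2
np.set_printoptions(precision=3,suppress=True)
D=np.radians
print(env.movel([*arc(H,.05,D(152)),.078],R3(D(60)),max_speed=.03,max_force=6)); env.wait(.2)
print(env.current_tcp_pos(),env.current_ft_force())
env.move_gripper(.6); p=env.current_tcp_pos(); env.movel([p[0],p[1],.22],max_speed=.2)
P=np.array([.5227,-.0955])
env.goto([*P,.25],R3(D(-33)))
a=env.get_image("scene")[170:300,235:400]; a=cv2.resize(a,None,fx=3.5,fy=3.5,interpolation=cv2.INTER_CUBIC)
w=cv2.resize(env.get_image("side")[160:270,260:390],None,fx=a.shape[0]/110*.45,fy=a.shape[0]/110*.45,interpolation=cv2.INTER_CUBIC)
c=np.zeros((a.shape[0],800,3),np.uint8); c[:,:a.shape[1]]=a; w=w[:,:800-a.shape[1]]; c[:w.shape[0],a.shape[1]:a.shape[1]+w.shape[1]]=w
cv2.imwrite("pics/c3.png",c); print(env.current_time_s())
```

```text
False
[0.506 0.145 0.078] [ 7.151 -2.114 -5.718]
10.4167
```

View pics/c3.png

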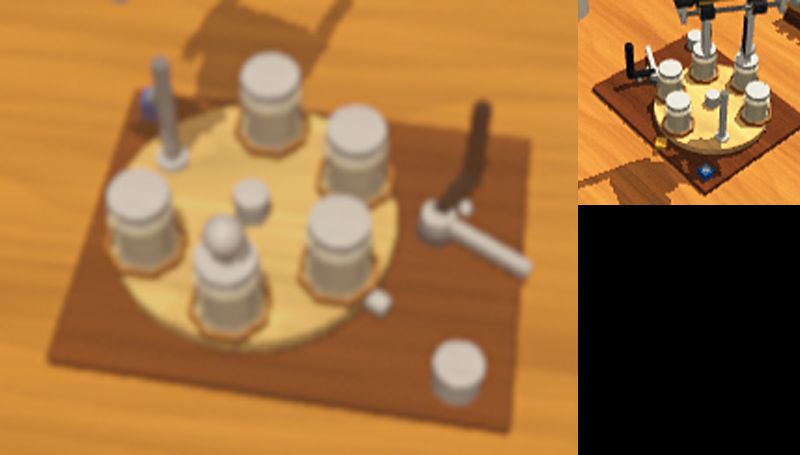

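The lock's bar has swung toward the robot, its top at (483,105) in the crop. I check its angle, then grasp the post.

Run:
```python
from h import *
import sys
np.set_printoptions(precision=3,suppress=True)
D=np.radians
g=at("scene",235+483.5/3.5-.5,170+104.5/3.5-.5,.121); g0=np.array([.5744,.165])
c=np.linalg.norm(g[:2]-g0); print(g,"angle from chord",2*np.arcsin(min(1,c/.1)))
if 2*np.arcsin(min(1,c/.1))<1.4: sys.exit("check lock")
P=np.array([.5227,-.0955])
print(env.movel([*P,.128],max_speed=.12,max_force=8),env.current_tcp_pos())
env.move_gripper(0,30); print(env.current_opening()*94,env.current_grip_force(),env.current_ft_force(),env.current_time_s())
```

```text
[0.508 0.145 0.121] angle from chord 1.5402568819625135
False [ 0.523 -0.096  0.129]
13.22723345448727 30.000233352184296 [-0.639 -0.441  1.147] 12.325
```

Run:
```python
from h import *
np.set_printoptions(precision=3,suppress=True)
D=np.radians
for t in range(10,171,10):
    a=237.1+t
    env.movel([*arc(A,.085,D(a)),.128],R3(D(-32.9+t)),max_speed=.06)
    f=env.current_ft_force(); r=np.array([np.cos(D(a)),np.sin(D(a))])
    print(t,"rad %.1f tan %.1f z %.1f"%(f[:2]@r,-f[0]*r[1]+f[1]*r[0],f[2]),round(env.current_opening()*94,1),env.current_q()[5].round(2))
    if np.linalg.norm(f)>40: print("stop");break
print(env.current_time_s(),env.current_tcp_pos())
import cv2
a=env.get_image("scene"); cv2.imwrite("pics/s4.png",a); b=env.get_image("side")
c=np.zeros((455,800,3),np.uint8)
c[:,:400]=cv2.resize(a[170:284,235:335],(400,455),interpolation=cv2.INTER_CUBIC)
c[:,400:]=cv2.resize(b[155:269,285:385],(400,455),interpolation=cv2.INTER_CUBIC)
cv2.imwrite("pics/c4.png",c)
```

```text
10 rad 3.5 tan -1.4 z 1.8 13.6 0.06
20 rad 6.0 tan -1.2 z 0.8 13.3 -0.12
30 rad 5.6 tan -1.3 z 0.1 13.5 -0.29
40 rad 6.2 tan -0.7 z -0.8 13.5 -0.45
50 rad 5.8 tan -1.7 z -0.7 13.6 -0.61
60 rad 5.6 tan -2.8 z -0.7 13.5 -0.77
70 rad 5.5 tan -1.9 z -1.4 13.3 -0.93
80 rad 5.7 tan -2.9 z -2.3 13.6 -1.08
90 rad 5.3 tan -3.5 z -0.6 13.1 -1.23
100 rad 3.7 tan -3.6 z -1.4 13.2 -1.39
110 rad 1.5 tan -3.6 z -0.6 13.0 -1.54
120 rad -0.2 tan -3.6 z 0.6 13.2 -1.69
130 rad -3.8 tan -3.7 z 2.2 13.4 -1.84
140 rad -4.5 tan -2.8 z 4.5 13.6 -2.0
150 rad -6.1 tan -3.1 z 3.5 13.1 -2.15
160 rad -6.9 tan -3.0 z 3.7 13.3 -2.31
170 rad -7.4 tan -2.7 z 2.2 13.5 -2.46
19.1083 [0.626 0.038 0.128]
```

View pics/c4.png

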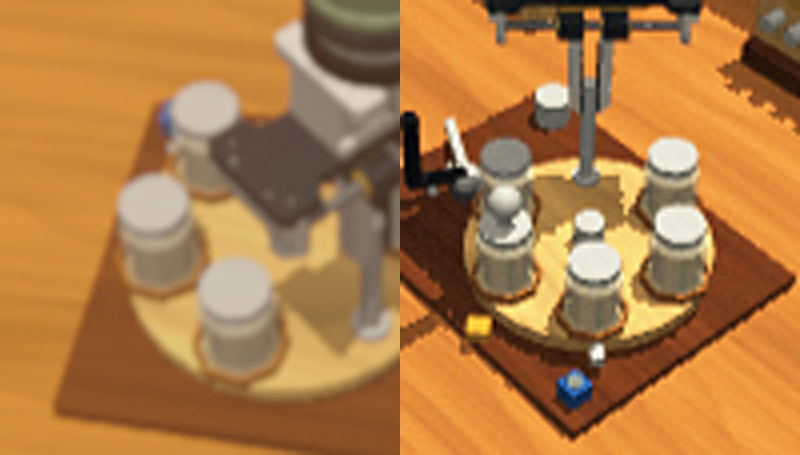

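At 170° the ball is at (504,200) and the pointer at (479,323) in the side half. I finish the turn and measure.

Run:
```python
from h import *
np.set_printoptions(precision=3,suppress=True)
D=np.radians
env.movel([*arc(A,.085,D(417.1)),.128],R3(D(147.1)),max_speed=.05); env.wait(.5)
p=env.current_tcp_pos(); print(p,np.degrees(np.arctan2(p[1]-A[1],p[0]-A[0])),env.current_ft_force(),env.current_grip_force(),env.current_time_s())
import cv2
b=env.get_image("side")[155:265,275:395]
cv2.imwrite("pics/c5.png",cv2.resize(b,None,fx=5,fy=5,interpolation=cv2.INTER_CUBIC))
```

```text
[0.615 0.046 0.128] 56.23232376246026 [-2.296 -6.353  2.749] 30.0010085105896 20.1583
```

View pics/c5.png

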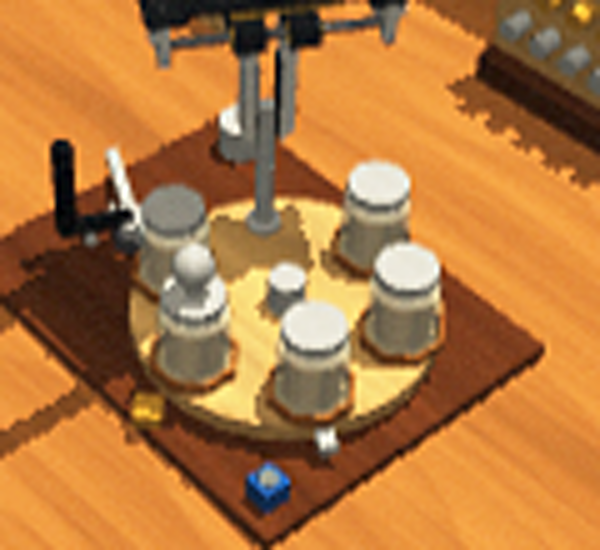

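Ball (194,265), hub top (288,275), pointer top about (148,402), bar top (62,145).

Run:
```python
from h import *
np.set_printoptions(precision=4,suppress=True)
d=lambda u,v,z:at("side",275+(u+.5)/5-.5,155+(v+.5)/5-.5,z)
b=d(194,265,.134);h=d(288,275,.07);p=d(148,402,.026);print(b,h,p)
for ax in (A,h[:2]):
  for dirn in (p[:2]-ax, -np.array([np.cos(YAW),np.sin(YAW)])):
    dirn=dirn/np.linalg.norm(dirn); v=b[:2]-ax
    print("off",dirn[0]*v[1]-dirn[1]*v[0],"along",dirn@v)
```

```text
[ 0.4854 -0.0171  0.134 ] [ 0.5701 -0.0225  0.07  ] [ 0.4448 -0.0141  0.026 ]
off 0.00021646608208268463 along 0.08332381454124545
off -0.001437499982439516 along 0.08331169498377192
off 0.00034047662506205 along 0.08495135537000228
off -0.0010869825414520397 along 0.0849450832743556
```

The ball is within 2 mm of the axis-to-pointer line, all jars are standing, and the post is gripped with 30 N.

```bash
python3 -c "
from station import env
env.wait(.3); print(env.current_grip_force(),env.current_opening()); print(env.job_done())"
```

```text
30.000972747802734 0.14322584125404544
the job is handed in; nothing more can be done
None
```

I unlocked the lock handle (about 1.54 rad) and turned the carousel about 180° until the ball-lidded jar was within 2 mm of the axis-to-pointer line. I handed in the job with the arm still gripping the post at 30 N and all five jars standing; no verdict was returned.

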